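Press the ferrule home with the quick clamp

ROBOT

A 6-joint arm with a two-finger parallel gripper is mounted at the origin on the work surface. World frame = base frame: x ahead of the robot, y to its left, z up, the work surface at z = 0. Lengths are in m, angles in rad, forces in N, time in s.
With the tool pointing down it reaches from about 0.325 to 0.775 m from the base axis. Payload 5.5 kg.
Tool frame: the origin (TCP) lies on the front face of the gripper's body, between the roots of the fingers; the fingertips stand 73 mm ahead of it and the grasp point (between the pads) lies 54 mm ahead of it; z points along the fingers, y is the line along which they close (so a half turn about z gives the same grasp; the last joint's range is limited). The gripper opens to 85 mm and grips with 20 to 120 N. Pads are 22 mm wide; open, the fingers measure 114 mm over their backs; the gripper's body (76 mm by 85 mm) begins 54 mm behind the grasp point. The pads swing forward as they close: fully open they stand 13 mm farther back than shut.
Start: joints at [1.097, 0.091, 1.231, -0, 1.82, -0.057], TCP at [0.243, 0.549, 0.304] pointing down, gripper open.
Joint ranges: [-2.87, 2.87], [-0.86, 2.18], [0.17, 2.46], [-1.51, 4.65], [0.06, 2.69], [-2.65, 2.65]. Speed limits (rad/s): [2.57, 2.57, 3.01, 3.14, 3.14, 3.14].

INTERFACE

Orientations are given as a unit quaternion [x, y, z, w].
In Python, from bench import * gives the robot as it stands. The module is installed in compiled form; this text tells all that it offers. Calls block until the motion is done:
- move_pose(position, orientation): joint-space move of the TCP to a pose.
- servo_line(position, orientation=None, feed=0.15, force_limit=None): straight line of the TCP; orientation=None keeps the orientation; feed is the mean speed in m/s. With force_limit (N) it stops when the force on the tool has changed by that much, and returns True; else False.
- move_joints(angles): joint-space move.
- let_go() and close(): open the fingers fully, or close them until they stop; the grip force is fixed at half the most.
- pause(seconds).
- solve_ik(position, orientation): joint angles nearest the present ones, or None.
- read_state(): the state.
- get_image(name): name is "side" or "top"; returns the picture (400x640x3 uint8, red, green, blue); there is no depth.
- get_calibration(name): a dict with "K" (3x3 intrinsics, pixels), "eye" and "attitude" of the camera in the world. Camera axes: x right, y up, looking along -z (the intrinsics and any distortion apply to the point x, -y, -z); pixel columns grow to the right and rows downward; lengths in m; the calibration is good to about 2 mm. A picture is of the moment at which its call begins. get_calibration takes no time and is no camera call.
A pose or a line that the arm cannot do raises Unreachable and nothing moves.
- hand_in(): hands the job in; it is judged then, once.
The state is a dict: "time": time; "qpos": joint angles; "joint_velocities": joint speeds; "tau": joint torques, N m; "tool_pos": TCP position; "tcp_rot": TCP orientation; "force": force on the tool from outside, world axes, zero at the start; "torque": the same for the moment, N m; "opening": finger opening in m; "gripper_force": force on a finger pad.
Only numpy, scipy, OpenCV 4.12 (cv2) and the standard library are available. Lean on these libraries where they do the work, as an engineer would, in place of code of your own. Each camera call takes 0.05 s, during which the arm holds its last target. There are 200 camera calls.

TASK

A wooden knife handle lies in the quick clamp with its steel ferrule not yet fully on. Squeeze the clamp's trigger towards its grip, let it spring out, and squeeze again as often as it takes for the sliding jaw to press the ferrule fully home against the handle's shoulder; then press the clamp's release tab down so that the sliding head springs all the way back. Do not disturb the hammer or the steel die standing beside the clamp.

Things in the scene. Friction and masses are not known exactly. Their poses are not given: they have to be found in the camera images.
- clamp: Bar clamp, grip up, on a wooden board 450 x 110 x 20 mm fixed to the bench. Origin on the bench under the grip-and-trigger pair when the head is fully back; x runs level along the bar from the head to the fixed jaw (265 mm away), z up; the bar lies at y = 0. The pale wooden handle lies over the bar, its axis 95 mm up, against the fixed jaw.
- squeeze (a point): Point on the sliding head, 140 mm above the bench, midway between the outer faces of two upright posts: black grip (clamp -x side, 26 mm wide in y) and grey trigger (+x side, 24 mm wide). At this height the faces are 60 mm apart, about 41 mm when squeezed. Post tops 157 mm up; all else on the head is below 116 mm. Moves with the head.
- trigger (a joint): Trigger angle, rad: 0 out, 0.23 fully squeezed; sprung out. Close a gripper along clamp x on grip and trigger with 25 to 40 N. A full squeeze moves trigger and grip about equally towards each other, walking the head up to 10 mm along clamp +x; a ratchet holds it in 5 mm steps when the trigger springs out.
- head (a joint): Travel of the sliding head with its jaw along clamp +x, m: 0 fully back, 0.022 when the ferrule is pressed home. A light spring (about 3 N) draws it back when the tab is pressed.
- ferrule (a joint): Travel of the steel ferrule (31 mm across, 22 mm long) on the handle's pale spigot, m: 0 = 12 mm short of the shoulder, 0.012 = home, no pale gap showing. Moves stiffly (about 5 N), stays where put. The jaw meets it after 10 mm of head travel when it is at 0.
- tab_top (a point): Centre of the top of the release tab, a level steel plate 34 x 34 mm, 115 mm above the bench, 125 mm behind the clamp's origin (clamp -x end); it does not travel with the head. Pressed straight down 7 mm to its stop (12 N there; 8 N starts the release) it lowers the toothed rack and frees the head; it springs up again. Keep it down for half a second.
- hammer: Bystander: loose hammer 250 mm long lying beside the clamp; leave alone.
- die: Bystander: loose turned steel die, 48 mm across, 100 mm tall with a thin stem on top, standing beside the clamp; leave alone. Origin centre of the foot.

How it is judged:
On the way, in this order (a step that is already met when the one before it is completed fails the run):
1. the trigger is squeezed (value of joint trigger above 0.1 rad), for 0.05 s.
2. the jaw has pressed the ferrule home (value of joint ferrule above 0.0105 m and value of joint head above 0.016 m), for 0.1 s.
At the end, for the whole second after the job is handed in: The ferrule is home to within 1.5 mm, the head is back to within 4 mm of its start stop, and the trigger is out (value of joint ferrule above 0.0105 m and value of joint head below 0.004 m and value of joint trigger below 0.05 rad); the robot touches nothing.
It fails at once if the hammer is pushed more than 30 mm (distance of hammer from where it was at the start of the episode above 0.03 m).
It fails at once if the die is pushed more than 30 mm or toppled (distance of die from where it was at the start of the episode above 0.03 m or angle between die's own z axis and vertical above 0.6 rad).
It also fails if it takes over 51 s, if anything falls off the work surface, if the arm or the gripper's body presses on something with over 40 N, if the wrist force passes 120 N, or if a joint passes its speed limit or range.

## Working session

There is one attempt and no reset: what is moved stays moved. The work goes in short steps, each a Python script; the robot and the scene stay as the last script left them, time stands still between calls to the robot, and variables do not carry over. Pictures are saved under pics/ and viewed, at most 10 in all, crops included, and the job is handed in when it is done.

```bash
mkdir -p pics; python3 - <<'E'
from bench import *
import cv2
for n in("top","side"):
    im=get_image(n); cv2.imwrite(f"pics/{n}0.png",im[...,::-1]); print(n,get_calibration(n))
s=read_state(); print(s)
E
```

```text
top {'K': array([[503.96511948,   0.        , 330.07538011],
       [  0.        , 503.96511948, 200.17325197],
       [  0.        ,   0.        ,   1.        ]]), 'eye': array([ 0.4416474 , -0.05156121,  1.14896476]), 'attitude': array([ 0.02587654, -0.04362226, -0.69895413,  0.7133657 ])}
side {'K': array([[477.01503063,   0.        , 313.32980613],
       [  0.        , 477.01503063, 202.02159696],
       [  0.        ,   0.        ,   1.        ]]), 'eye': array([ 0.35045882, -0.65650713,  0.78643757]), 'attitude': array([ 0.35637619, -0.04737853, -0.13065198,  0.92394878])}
{'time': 0.1, 'qpos': array([ 1.09730192e+00,  9.17759006e-02,  1.23178286e+00,  1.47441196e-05,
        1.81979081e+00, -5.66650464e-02]), 'joint_velocities': array([-0.00084909, -0.00188774, -0.00189121,  0.00043021,  0.00190195,
       -0.00173166]), 'tau': array([ 2.83012145e-03, -4.60217893e+01, -4.19217467e+01, -1.27849398e-05,
        1.06585101e-02, -1.90363932e-05]), 'tool_pos': array([0.24283868, 0.54852194, 0.30285859]), 'tcp_rot': array([ 2.06907295e-01,  9.78360158e-01, -8.45901764e-04, -2.37040337e-04]), 'force': array([ 0.47249391, -0.04263779, -0.29704858]), 'torque': array([-0.02739067, -0.03869225, -0.02405614]), 'gripper_force': 0.0, 'opening': 0.08552575735806203}
```

View pics/top0.png

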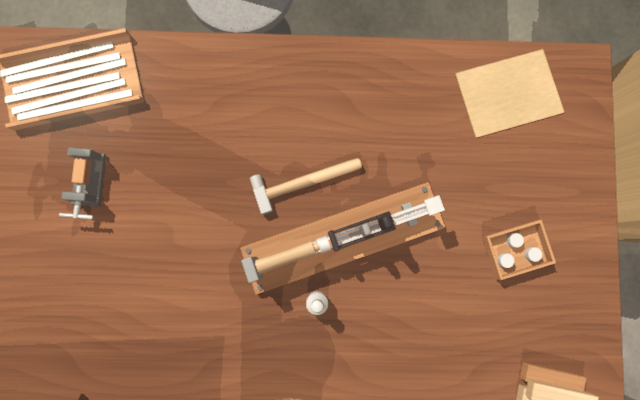

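View pics/side0.png

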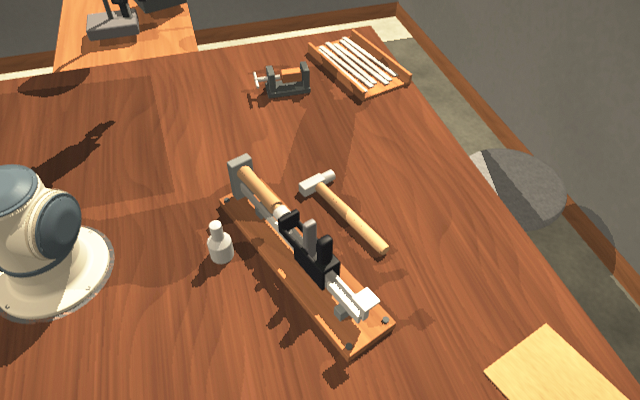

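The top view shows the tab at about (434,206), the fixed jaw at (251,269), the ferrule at (323,243), the die at (317,303) and the hammer at (262,190)-(360,165). In the side view the trigger top is at about (310,225), the grip top at (325,240) and the tab at (368,300). I'll zoom in on both.

```bash
cat > h.py <<'E'
import numpy as np, cv2
from scipy.spatial.transform import Rotation as R
from bench import *
def ray(n,u,v):
    c=get_calibration(n);K=c["K"]
    d=R.from_quat(c["attitude"]).apply([(u-K[0,2])/K[0,0],-(v-K[1,2])/K[1,1],-1.]);return np.array(c["eye"]),d
def onplane(n,u,v,z):
    e,d=ray(n,u,v);return e+d*(z-e[2])/d[2]
def proj(n,p):
    c=get_calibration(n);K=c["K"];q=R.from_quat(c["attitude"]).inv().apply(np.array(p)-c["eye"])
    return K[0,2]+K[0,0]*q[0]/-q[2],K[1,2]+K[1,1]*q[1]/q[2]
def crop(n,x,y,w,h,s,f,im=None):
    im=get_image(n) if im is None else im
    cv2.imwrite(f,cv2.resize(im[y:y+h,x:x+w,::-1],None,fx=s,fy=s,interpolation=cv2.INTER_CUBIC));return im
E
python3 - <<'E'
from h import *
a=cv2.imread("pics/top0.png")[...,::-1];b=cv2.imread("pics/side0.png")[...,::-1]
A=cv2.resize(a[180:300,240:450],None,fx=3.8,fy=3.8,interpolation=2)[:,:,::-1];cv2.imwrite("pics/tc.png",A)
crop("side",210,140,200,220,2.7,"pics/sc.png",b)
# tab blob: bright, unsaturated
for n,im,(x0,y0,x1,y1) in(("top",a,(422,190,450,220)),("side",b,(340,280,385,325))):
    h=cv2.cvtColor(im,cv2.COLOR_RGB2HSV);m=((h[...,1]<60)&(h[...,2]>190)).astype(np.uint8)
    k=np.zeros_like(m);k[y0:y1,x0:x1]=1
    N,l,s,c=cv2.connectedComponentsWithStats(m*k)
    for i in range(1,N):
        if s[i,4]>20:print(n,s[i],c[i],onplane(n,*c[i],.115))
E
```

```text
top [422 195  23  21 326] [432.32515337 205.66871166] [ 0.53708712 -0.28857472  0.115     ]
side [340 280  40  32 467] [362.42398287 297.07066381] [ 0.53311357 -0.29156302  0.115     ]
side [340 289  20  29 186] [349.11290323 303.37634409] [ 0.50886491 -0.29647202  0.115     ]
```

View pics/tc.png

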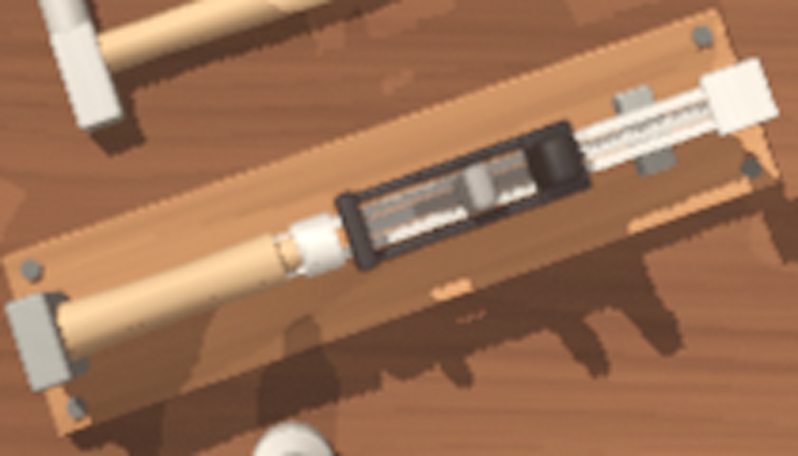

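View pics/sc.png

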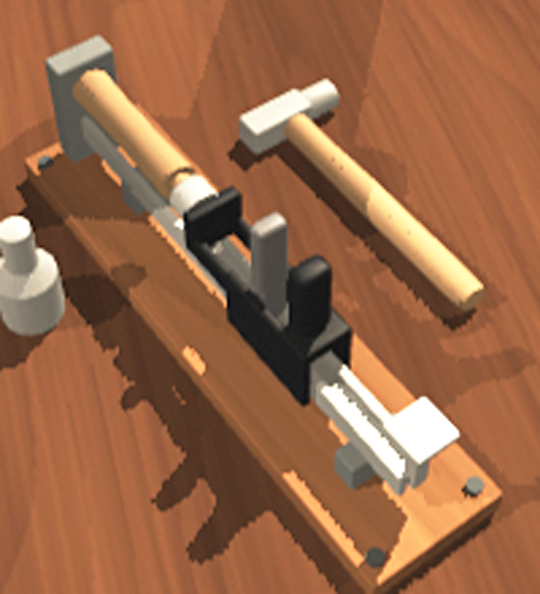

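The top crop shows tab corners at (701,77), (757,58), (777,113) and (722,134), the trigger at (480,183) and the grip at (553,160). The board's long edge runs (3,258)-(718,10). In the side crop the tab's top face is at about (420,428), the trigger top at (268,222) and the grip top at (315,265).

```bash
python3 - <<'E'
from h import *
T=lambda x,y,z:onplane("top",x/3.8+240-.4,y/3.8+180-.4,z)
S=lambda x,y,z:onplane("side",x/2.7+210-.3,y/2.7+140-.3,z)
bc=[T(3,258,.02),T(718,10,.02),T(778,178,.02),T(66,435,.02)]
for a,b in((1,0),(2,3)):
    d=bc[a]-bc[b];print("edge",np.linalg.norm(d),np.degrees(np.arctan2(-d[1],-d[0])))
tab=np.mean([T(*p,.115) for p in((701,77),(757,58),(777,113),(722,134))],0)
tabs=np.mean([S(*p,.115) for p in((384,426),(418,397),(459,434),(424,463))],0)
print("tab",tab,tabs)
bm=np.mean(bc,0);print("board c",bm)
t=(bc[0]-bc[1]+bc[3]-bc[2]);t/=np.linalg.norm(t);n=np.array([-t[1],t[0],0])
print("x axis",t, "board centre rel tab",(bm-tab)@t,(bm-tab)@n)
for nm,p in(("trigT",T(480,172,.157)),("gripT",T(553,150,.157)),("trigS",S(268,220,.157)),("gripS",S(315,263,.157)),("jaw far",T(40,335,.1)),("dieS",S(15,230,.1)),("dieTop",T(293,440,.08)),("ferr",T(318,245,.11))):
    print(nm,p,(p-tab)@t-.125,(p-tab)@n)
# line from board centreline
e=[(bc[0]+bc[3])/2,(bc[1]+bc[2])/2];print(e)
E
```

```text
edge 0.4480121501927255 110.33654994428184
edge 0.44456581856535077 110.73963321567865
tab [ 0.53914223 -0.29236183  0.115     ] [ 0.53703256 -0.29606784  0.115     ]
board c [ 0.47099499 -0.11068782  0.02      ]
x axis [-0.35081731  0.93644392  0.        ] board centre rel tab 0.1940347531329156 8.169220776854669e-05
trigT [ 0.49237469 -0.14719716  0.157     ] 0.027345438371184028 -0.007131095430005015
gripT [ 0.50459606 -0.18511025  0.157     ] -0.012445516334664106 -0.005275157974658745
trigS [ 0.48440991 -0.14855374  0.157     ] 0.028869252906160242 0.0008033838239933228
gripS [ 0.50298207 -0.18997219  0.157     ] -0.016432231873374004 -0.00205809521737587
jaw far [0.40220889 0.08483091 0.1       ] 0.27625843397753674 -0.004095337507787483
dieS [ 0.32652245 -0.06238065  0.1       ] 0.16495518022371108 0.1184251217332666
dieTop [ 0.34668926 -0.05327273  0.08      ] 0.16640936463428102 0.09634482391845485
ferr [ 0.45353179 -0.06447206  0.11      ] 0.11843961253149601 0.0002217050591009767
[array([0.39271252, 0.09827319, 0.02      ]), array([ 0.54927745, -0.31964883,  0.02      ])]
```

```bash
cat >> h.py <<'E'
t=np.array([-.3513,.9363,0]);t/=np.linalg.norm(t);n=np.array([-t[1],t[0],0])
tab=np.array([.5385,-.2936,.115]); org=tab+.125*t; org[2]=0
def quat(s):
    y=s*t;z=np.array([0,0,-1.]);return R.from_matrix(np.c_[np.cross(y,z),y,z]).as_quat()
def P(x,z,y=0): return org+x*t+y*n+np.array([0,0,z])
E
python3 - <<'E'
from h import *
for s in(1,-1): print(s,solve_ik(P(.004,.30),quat(s)))
qs=[solve_ik(P(.004,.30),quat(s)) for s in(1,-1)]
s=min((s for s,q in zip((1,-1),qs) if q is not None),key=lambda s:abs(qs[(1-s)//2][5]))
open("h.py","a").write(f"Q=quat({s})\n")
Q=quat(s)
move_pose(P(.004,.30),Q)
print(servo_line(P(.004,.194),Q,feed=.08,force_limit=6))
st=read_state();print(st["time"],st["tool_pos"],st["force"])
crop("side",210,100,200,220,2.7,"pics/s1.png")
E
```

```text
1 [-4.02155804e-01 -1.18058704e-01  1.44485936e+00 -4.44089210e-16
  1.81479200e+00 -2.33189836e+00]
-1 [-4.02155804e-01 -1.18058704e-01  1.44485936e+00 -4.44089210e-16
  1.81479200e+00  8.09694297e-01]
False
4.2667 [ 0.49344871 -0.17291198  0.19477045] [ 0.72172052 -0.69068552 -0.20450304]
```

View pics/s1.png

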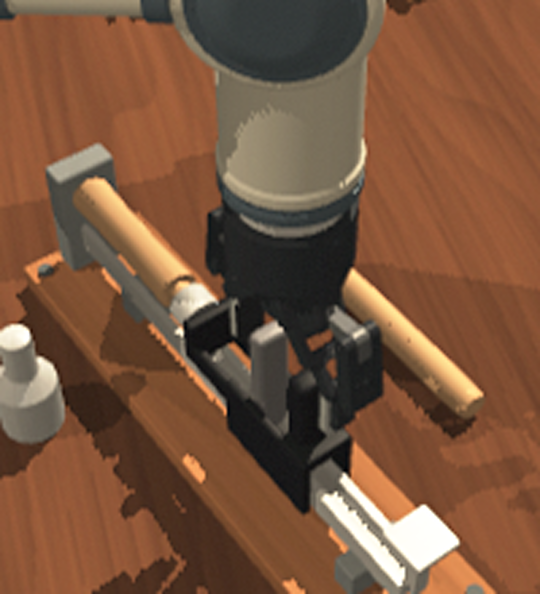

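The side crop shows the near finger at about (358,370), to the right of the grip post at (303,390), and the far finger near (225,330). The trigger is at (268,370). I'll check whether the fingers are centred on the posts in y.

```bash
python3 - <<'E'
from h import *
f=lambda p:np.round((np.array(proj("side",p))-[210,100])*2.7).astype(int)
for y in(-.011,0,.011):
  print(y,"finger tip in/out",f(P(.004-.0425,.134,y)),f(P(.004-.057,.134,y)),"far",f(P(.004+.0425,.134,y)),f(P(.004+.057,.134,y)))
for x in(-.03,-.02,-.01,0,.01,.02,.03,.04): print(x,f(P(x,.157)),"base",f(P(x,.116)))
print(Q, R.from_quat(read_state()["tcp_rot"]).as_matrix())
print(f(tab))
E
```

```text
-0.011 finger tip in/out [346 410] [361 426] far [266 327] [253 313]
0 finger tip in/out [332 419] [347 434] far [252 334] [239 321]
0.011 finger tip in/out [318 428] [333 443] far [239 342] [226 328]
-0.03 [325 388] base [323 427]
-0.02 [315 377] base [314 417]
-0.01 [305 367] base [304 406]
0 [295 357] base [295 396]
0.01 [285 347] base [286 386]
0.02 [276 337] base [276 377]
0.03 [267 327] base [267 367]
0.04 [257 318] base [259 358]
[ 0.98393788  0.17851117  0.         -0.        ] [[ 9.36249952e-01  3.51332874e-01  1.11322720e-03]
 [ 3.51333518e-01 -9.36250268e-01 -4.41805248e-04]
 [ 8.87038553e-04  8.04754169e-04 -9.99999283e-01]]
[421 533]
```

```bash
python3 - <<'E'
from h import *
def rep(k):
    s=read_state();print(k,round(s["time"],2),"open",round(s["opening"],4),"grip",round(s["gripper_force"],1),"F",np.round(s["force"],1),"along",round(s["force"]@t,1),"M",np.round(s["torque"],2))
rep(0);close();rep(1);pause(.3);rep(2)
crop("side",210,100,200,220,2.7,"pics/s2.png")
E
```

```text
0 4.32 open 0.0851 grip 0.0 F [ 0.1  0.  -0.3] along -0.0 M [ 0.01 -0.   -0.01]
1 4.8 open 0.041 grip 63.3 F [ 0.3 -6.2 10.7] along -5.9 M [ 1.22  0.79 -0.03]
2 5.1 open 0.0413 grip 63.2 F [ 0.7 -6.8 10.3] along -6.6 M [ 1.2   0.78 -0.06]
```

View pics/s2.png

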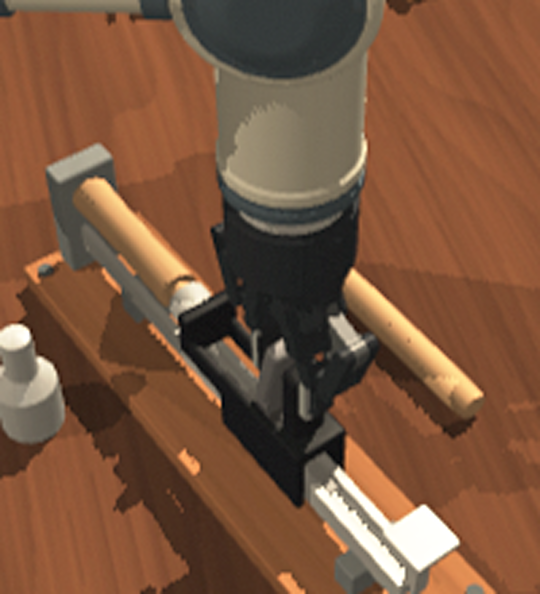

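The picture shows the trigger squeezed and the head moved about 8 px forward, with the opening at 41 mm. I'll release, shift forward and squeeze again.

```bash
cat >> h.py <<'E'
def rep(k):
    s=read_state();print(k,round(s["time"],2),"open",round(s["opening"],4),"grip",round(s["gripper_force"],1),"F",np.round(s["force"],1),"along",round(s["force"]@t,1))
def squeeze(c):
    let_go();pause(.2);rep("released")
    print(servo_line(P(c,.194),Q,feed=.05,force_limit=12));rep("moved")
    close();pause(.3);rep("squeezed")
E
python3 - <<'E'
from h import *
squeeze(.013)
squeeze(.020)
crop("side",210,100,200,220,2.7,"pics/s3.png")
E
```

```text
released 5.86 open 0.0852 grip 0.0 F [-0.7  0.8  0.5] along 0.9
False
moved 6.19 open 0.0857 grip 0.0 F [-0.6  0.   0.5] along 0.2
squeezed 6.97 open 0.0407 grip 62.3 F [ 1.1 -9.4 14.6] along -9.2
released 7.68 open 0.0854 grip 0.0 F [-0.4  0.  -0.1] along 0.1
False
moved 7.97 open 0.0852 grip 0.0 F [ 0.  -0.3 -0.3] along -0.3
squeezed 8.88 open 0.0413 grip 63.7 F [  7.8 -24.3   8.1] along -25.5
```

View pics/s3.png

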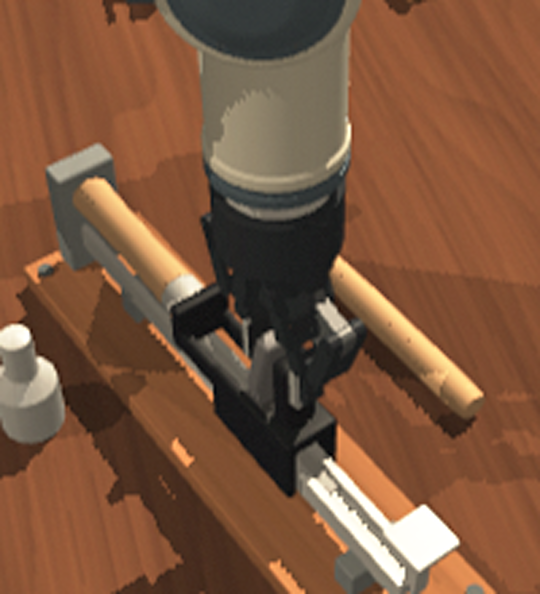

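The jaw now presses on the ferrule with about 25 N along the clamp, no pale gap is visible at (182,290), and the hammer and die have not moved. I'll withdraw and check the ferrule before pressing the tab.

```bash
python3 - <<'E'
from h import *
let_go();pause(.2);rep("released")
s=servo_line(P(.020,.25),Q,feed=.1)
close()
move_pose(P(-.125,.25),Q);rep("over tab")
a=crop("side",230,160,100,110,5.4,"pics/s4.png")
E
```

```text
released 9.64 open 0.0854 grip 0.0 F [-0.2 -0.1 -0.5] along -0.0
over tab 11.75 open -0.0 grip 0.0 F [-0.1  0.1  0.3] along 0.1
```

View pics/s4.png

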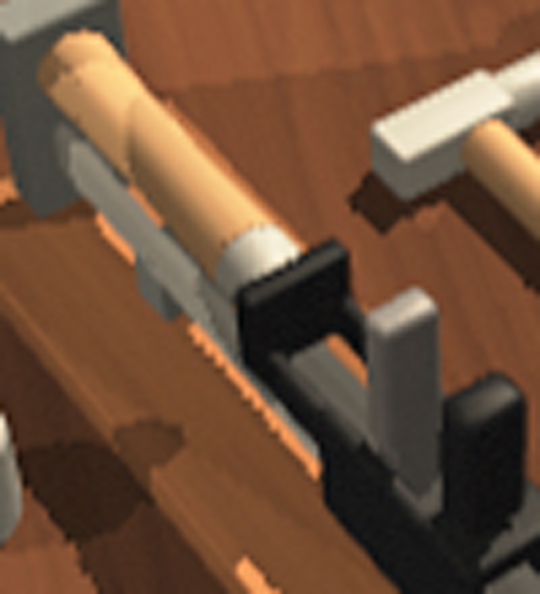

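The ferrule at (255,255) sits against the shoulder with no pale gap, and the trigger has sprung out. Next is the release tab.

```bash
python3 - <<'E'
from h import *
servo_line(P(-.125,.194),Q,feed=.1)
print(servo_line(P(-.125,.1805),Q,feed=.02,force_limit=22));rep("pressed");print(read_state()["tool_pos"])
pause(.8);rep("held")
servo_line(P(-.125,.25),Q,feed=.08);move_pose(P(-.125,.33),Q);pause(.3);rep("up")
crop("side",210,140,200,220,2.7,"pics/s5.png")
E
```

```text
False
pressed 13.33 open -0.0002 grip 5.1 F [-3.1  1.8 10.8] along 2.8
[ 0.5387181  -0.29381518  0.18306476]
held 14.13 open -0.0003 grip 5.1 F [-2.3  1.2 10.9] along 1.9
up 15.87 open 0.0 grip 0.0 F [-0.4 -0.1 -1. ] along 0.1
```

View pics/s5.png

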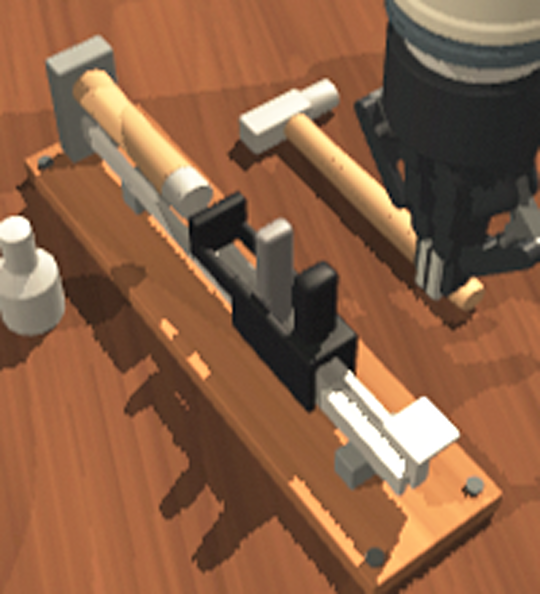

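The head is back past its starting position, with the trigger at (275,232) against (268,222) before. The ferrule is home, the trigger is out, the tab is up, and the hammer and die have not moved.

```bash
python3 -c "
from bench import *
print(hand_in())"
```

```text
the job is handed in; nothing more can be done
None
```

I handed the job in after three squeezes and one press of the release tab: the last picture shows the ferrule home, the head sprung back and the hammer and die unmoved, but `hand_in()` returned no verdict.

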